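# Find the tired spring lifter and tag it

### The arm

A 7-joint arm with a two-finger parallel gripper is mounted at the origin on the work surface. World frame = base frame: x ahead of the robot, y to its left, z up, the work surface at z = 0. Lengths are in m, angles in rad, forces in N, time in s.
With the tool pointing down it reaches from about 0.425 to 0.875 m from the base axis. Payload 4.7 kg.
Tool frame: the origin (TCP) lies midway between the tips of the shut fingers; the grasp point (between the pads) lies 19 mm behind it; z points along the fingers, y is the direction in which the jaws open and shut (so a half turn about z gives the same grasp; the last joint's range is limited). The gripper opens to 87 mm and grips with 3 to 60 N. Pads are 19 mm wide; open, the fingers measure 117 mm over their backs; the gripper's body (75 mm by 190 mm) begins 51 mm behind the grasp point.
Start: joints at [-1.138, 0.321, -0.07, 1.45, 0.023, 1.371, -0.057], TCP at [0.264, 0.594, 0.223] pointing down, gripper open.
Joint ranges: [-2.86, 2.86], [-0.3, 2.09], [-1.38, 1.24], [0.06, 2.45], [-1.56, 4.7], [0.09, 2.05], [-2.69, 2.69]. Speed limits (rad/s): [2.57, 2.57, 3.14, 3.14, 3.14, 3.14, 3.14].

### API

Orientations are given as [roll, pitch, yaw] about the fixed x, y, z axes, in that order (R = Rz(yaw) Ry(pitch) Rx(roll)).
In Python, from workcell import env gives the robot as it stands.
- The arm moves only by the tool drive_tool, never from a script. Its argument "series" is a list of rows, each a list of 7 numbers: the closure, from -1 (fully open) to 1 (shut), then the shift along the tool's x, y, z in mm, then the turn, a rotation vector about the tool's x, y, z in rad. A call has 1 to 10 rows; each row shifts and turns the commanded pose from where the row before left it, along the tool's axes as they then stand; what a row does not reach is not made up. A row lasts 1/10 s, in which the tool goes at most 50 mm and 8.59 degrees, less where a joint would pass 70% of its speed; a pose out of reach is approached as far as the arm can. A call is refused whole if a number of a shift passes 50 or a number of a turn 0.15, either way. A call with a gripper value outside its range is refused whole. The fingers move at their own pace and stop on an object; the grip force is fixed at half the most. Time passes only in rows, so rows that do not move let the fingers close. It gives the time, the measured TCP pose, the force and the opening at its end, in the units of the state.
- env.read_state(): the state, without advancing time (a new reading comes with each control period).
- env.camera(name): name is "side" or "top"; returns a dict with "frame" (400x640x3 uint8, blue, green, red), "intrinsics" (3x3 intrinsics, pixels), "R" (3x3) and "t" (3): a world point X has camera coordinates R X + t. Camera axes: x right, y down, z forward; pixel columns grow to the right and rows downward; lengths in m; the calibration is good to about 2 mm. A picture is of the moment at which its call begins. There is no depth.
- env.hand_in(): hands the job in, once; it reports no verdict.
The state is a dict: "clock": time; "joint_positions": joint angles; "joint_vel": joint speeds; "effort": joint torques, N m; "tool_pos": TCP position; "eef_rot": TCP orientation; "ft_force": force on the tool from outside, world axes, zero at the start; "moment": the same for the moment, N m; "width": opening from 0.0 (shut) to 1.0 (fully open).
Only numpy, scipy, OpenCV 4.12 (cv2) and the standard library are available. Lean on these libraries where they do the work, as an engineer would, in place of code of your own. Each camera call takes 0.05 s, during which the arm holds its last target. There are 200 camera calls.

### The job

Check the springs of the three stock lifters in the aluminium rack: going along the row from the robot's left to its right, press each steel pad gently down by a few millimetres and let it come back up, to feel which one is softest. Then push down the yellow tag in front of the softest one until it lies flat, and take the hand away. Leave the other two tags up, lift nothing out of the rack, and do not disturb the punches, the die bushing or the red height block.

Things in the scene. Friction and masses are not known exactly. Their poses are not given: they have to be found in the camera images.
- rack: slotted aluminium rack, a fixed block 150 (x) by 340 (y) by 60 mm high; origin at the centre of its underside, x points away from the robot (turned at most 17 degrees), y to the robot's left. Three round lifter pockets, 50 mm deep, in a row along y at 105 mm pitch, 20 mm behind its centre line; four slots behind them (middle two hold punches); a hinged yellow tag on top in front of each pocket.
- slot_left (a point): centre of the left pocket at the rack's top face, 60 mm above the granite (rack x 20 mm, y 105 mm); the pocket farthest to the robot left, +y
- slot_middle (a point): centre of the middle pocket at the rack's top face, 60 mm above the granite (rack x 20 mm, y 0 mm); the pocket in the middle
- slot_right (a point): centre of the right pocket at the rack's top face, 60 mm above the granite (rack x 20 mm, y -105 mm); the pocket farthest to the robot right, -y
- lifter_k: one of three look-alike spring stock lifters, loose in any one of the three pockets: black housing 50 mm diameter, 65 mm high, 0.55 kg; above it a blue coil spring carries a round bright steel pad. Origin at the centre of its underside, 10 mm above the granite; the pad's top is 95 mm above the origin (105 mm above the granite, 45 mm above the rack top)
- top_k (a point): centre of the flat top of the pad of lifter_k, 44 mm diameter; it goes down with the pad
- pad_k (a joint): how far the pad of lifter_k is pressed down, m: 0 at rest, 0.010 on its stop; its spring brings it back up. Two springs are sound and about alike (roughly 10 N at 5 mm); the third, not known beforehand, is tired and gives with less than half that force (roughly 3.5 N at 5 mm). The tired one has also sagged 0.15 mm at rest, far too little to see
- lifter_m: one of three look-alike spring stock lifters, loose in any one of the three pockets: black housing 50 mm diameter, 65 mm high, 0.55 kg; above it a blue coil spring carries a round bright steel pad. Origin at the centre of its underside, 10 mm above the granite; the pad's top is 95 mm above the origin (105 mm above the granite, 45 mm above the rack top)
- top_m (a point): centre of the flat top of the pad of lifter_m, 44 mm diameter; it goes down with the pad
- pad_m (a joint): how far the pad of lifter_m is pressed down, m: 0 at rest, 0.010 on its stop; its spring brings it back up. Two springs are sound and about alike (roughly 10 N at 5 mm); the third, not known beforehand, is tired and gives with less than half that force (roughly 3.5 N at 5 mm). The tired one has also sagged 0.15 mm at rest, far too little to see
- lifter_t: one of three look-alike spring stock lifters, loose in any one of the three pockets: black housing 50 mm diameter, 65 mm high, 0.55 kg; above it a blue coil spring carries a round bright steel pad. Origin at the centre of its underside, 10 mm above the granite; the pad's top is 95 mm above the origin (105 mm above the granite, 45 mm above the rack top)
- top_t (a point): centre of the flat top of the pad of lifter_t, 44 mm diameter; it goes down with the pad
- pad_t (a joint): how far the pad of lifter_t is pressed down, m: 0 at rest, 0.010 on its stop; its spring brings it back up. Two springs are sound and about alike (roughly 10 N at 5 mm); the third, not known beforehand, is tired and gives with less than half that force (roughly 3.5 N at 5 mm). The tired one has also sagged 0.15 mm at rest, far too little to see
- tag_left (a joint): hinge of the yellow tag in front of the left pocket, rad: 0 is raised, sloping up about 35 degrees towards the robot; it grows as the tag is pushed down; 0.61 is flat on the rack. A stiff hinge: it stays where it is left, and takes about 1 N at its free edge, more nearer the hinge. Its start is 0 to 0.12
- edge_left (a point): middle of the free edge of the left tag. The tag is a plate 45 mm long, 38 mm wide, 4 mm thick; its hinge lies along rack y, 40 mm in front of (robot side of) the pocket centre and 4 mm above the rack top, and the plate runs from there towards the robot. Lying flat, its upper face is 66 mm above the granite
- tag_middle (a joint): hinge of the yellow tag in front of the middle pocket, rad: 0 is raised, sloping up about 35 degrees towards the robot; it grows as the tag is pushed down; 0.61 is flat on the rack. A stiff hinge: it stays where it is left, and takes about 1 N at its free edge, more nearer the hinge. Its start is 0 to 0.12
- edge_middle (a point): middle of the free edge of the middle tag. The tag is a plate 45 mm long, 38 mm wide, 4 mm thick; its hinge lies along rack y, 40 mm in front of (robot side of) the pocket centre and 4 mm above the rack top, and the plate runs from there towards the robot. Lying flat, its upper face is 66 mm above the granite
- tag_right (a joint): hinge of the yellow tag in front of the right pocket, rad: 0 is raised, sloping up about 35 degrees towards the robot; it grows as the tag is pushed down; 0.61 is flat on the rack. A stiff hinge: it stays where it is left, and takes about 1 N at its free edge, more nearer the hinge. Its start is 0 to 0.12
- edge_right (a point): middle of the free edge of the right tag. The tag is a plate 45 mm long, 38 mm wide, 4 mm thick; its hinge lies along rack y, 40 mm in front of (robot side of) the pocket centre and 4 mm above the rack top, and the plate runs from there towards the robot. Lying flat, its upper face is 66 mm above the granite
- punch_1: bystander: bright steel punch, 16 by 28 mm shank with a round 20 mm head, standing loose in the rack's rear slot between the left and middle pockets; 92 mm long, its head about 102 mm above the granite; origin at its foot
- punch_2: bystander: the same punch in the rear slot between the middle and right pockets
- bushing: bystander: black oxide die bushing, a ring 48 mm outside, 24 mm bore, 36 mm high, standing loose on the granite beyond the rack's right end; origin under its centre
- height_block: bystander: red anodized height block 40 by 40 by 70 mm high, standing loose on the granite beyond the rack's left end; origin under its centre
There are look-alikes about, which are no part of the job. What is shaped like the lifter_m but green or purple is not meant.

How it is judged:
On the way, in this order (a step that is already met when the one before it is completed fails the run):
1. the pad in the left pocket is pressed down more than 2.5 mm (((horizontal distance between lifter_k and slot_left below 0.02 m and value of joint pad_k above 0.0025 m) or (horizontal distance between lifter_m and slot_left below 0.02 m and value of joint pad_m above 0.0025 m) or (horizontal distance between lifter_t and slot_left below 0.02 m and value of joint pad_t above 0.0025 m))), for 0.1 s.
2. the pad in the middle pocket is pressed down more than 2.5 mm (((horizontal distance between lifter_k and slot_middle below 0.02 m and value of joint pad_k above 0.0025 m) or (horizontal distance between lifter_m and slot_middle below 0.02 m and value of joint pad_m above 0.0025 m) or (horizontal distance between lifter_t and slot_middle below 0.02 m and value of joint pad_t above 0.0025 m))), for 0.1 s.
3. the pad in the right pocket is pressed down more than 2.5 mm (((horizontal distance between lifter_k and slot_right below 0.02 m and value of joint pad_k above 0.0025 m) or (horizontal distance between lifter_m and slot_right below 0.02 m and value of joint pad_m above 0.0025 m) or (horizontal distance between lifter_t and slot_right below 0.02 m and value of joint pad_t above 0.0025 m))), for 0.1 s.
4. the tag in front of the softest lifter is pushed down flat, after all three pads were pressed (((((horizontal distance between lifter_k and slot_left below 0.02 m and value of joint pad_k above 7e-05 m) or (horizontal distance between lifter_m and slot_left below 0.02 m and value of joint pad_m above 7e-05 m) or (horizontal distance between lifter_t and slot_left below 0.02 m and value of joint pad_t above 7e-05 m)) and value of joint tag_left above 0.5 rad) or (((horizontal distance between lifter_k and slot_middle below 0.02 m and value of joint pad_k above 7e-05 m) or (horizontal distance between lifter_m and slot_middle below 0.02 m and value of joint pad_m above 7e-05 m) or (horizontal distance between lifter_t and slot_middle below 0.02 m and value of joint pad_t above 7e-05 m)) and value of joint tag_middle above 0.5 rad) or (((horizontal distance between lifter_k and slot_right below 0.02 m and value of joint pad_k above 7e-05 m) or (horizontal distance between lifter_m and slot_right below 0.02 m and value of joint pad_m above 7e-05 m) or (horizontal distance between lifter_t and slot_right below 0.02 m and value of joint pad_t above 7e-05 m)) and value of joint tag_right above 0.5 rad))), for 0.1 s.
At the end, for the whole second after the job is handed in: The tag in front of the softest lifter lies flat (above 0.50 rad), the other tags are raised (below 0.25 rad), all pads are back up (within 1.5 mm), the lifters are at rest within 8 mm of their starts, and punches, bushing and height block within 12 mm of theirs (((((horizontal distance between lifter_k and slot_left below 0.02 m and value of joint pad_k above 7e-05 m) or (horizontal distance between lifter_m and slot_left below 0.02 m and value of joint pad_m above 7e-05 m) or (horizontal distance between lifter_t and slot_left below 0.02 m and value of joint pad_t above 7e-05 m)) and value of joint tag_left above 0.5 rad) or (((horizontal distance between lifter_k and slot_middle below 0.02 m and value of joint pad_k above 7e-05 m) or (horizontal distance between lifter_m and slot_middle below 0.02 m and value of joint pad_m above 7e-05 m) or (horizontal distance between lifter_t and slot_middle below 0.02 m and value of joint pad_t above 7e-05 m)) and value of joint tag_middle above 0.5 rad) or (((horizontal distance between lifter_k and slot_right below 0.02 m and value of joint pad_k above 7e-05 m) or (horizontal distance between lifter_m and slot_right below 0.02 m and value of joint pad_m above 7e-05 m) or (horizontal distance between lifter_t and slot_right below 0.02 m and value of joint pad_t above 7e-05 m)) and value of joint tag_right above 0.5 rad)) and (((horizontal distance between lifter_k and slot_left below 0.02 m and value of joint pad_k above 7e-05 m) or (horizontal distance between lifter_m and slot_left below 0.02 m and value of joint pad_m above 7e-05 m) or (horizontal distance between lifter_t and slot_left below 0.02 m and value of joint pad_t above 7e-05 m)) or value of joint tag_left below 0.25 rad) and (((horizontal distance between lifter_k and slot_middle below 0.02 m and value of joint pad_k above 7e-05 m) or (horizontal distance between lifter_m and slot_middle below 0.02 m and value of joint pad_m above 7e-05 m) or (horizontal distance between lifter_t and slot_middle below 0.02 m and value of joint pad_t above 7e-05 m)) or value of joint tag_middle below 0.25 rad) and (((horizontal distance between lifter_k and slot_right below 0.02 m and value of joint pad_k above 7e-05 m) or (horizontal distance between lifter_m and slot_right below 0.02 m and value of joint pad_m above 7e-05 m) or (horizontal distance between lifter_t and slot_right below 0.02 m and value of joint pad_t above 7e-05 m)) or value of joint tag_right below 0.25 rad) and value of joint each of pad_k, pad_m, pad_t below 0.0015 m and not (distance of lifter_k from where it was at the start of the episode above 0.008 m) and not (distance of lifter_m from where it was at the start of the episode above 0.008 m) and not (distance of lifter_t from where it was at the start of the episode above 0.008 m) and linear speed of each of lifter_k, lifter_m, lifter_t below 0.02 m/s and distance of each of punch_1, punch_2, bushing, height_block from where it was at the start of the episode below 0.012 m); the robot touches nothing.
It fails at once if a tag of a lifter that is not the softest is pushed down (above 0.25 rad) ((((horizontal distance between lifter_k and slot_left below 0.02 m and value of joint pad_k below 7e-05 m) or (horizontal distance between lifter_m and slot_left below 0.02 m and value of joint pad_m below 7e-05 m) or (horizontal distance between lifter_t and slot_left below 0.02 m and value of joint pad_t below 7e-05 m)) and value of joint tag_left above 0.25 rad) or (((horizontal distance between lifter_k and slot_middle below 0.02 m and value of joint pad_k below 7e-05 m) or (horizontal distance between lifter_m and slot_middle below 0.02 m and value of joint pad_m below 7e-05 m) or (horizontal distance between lifter_t and slot_middle below 0.02 m and value of joint pad_t below 7e-05 m)) and value of joint tag_middle above 0.25 rad) or (((horizontal distance between lifter_k and slot_right below 0.02 m and value of joint pad_k below 7e-05 m) or (horizontal distance between lifter_m and slot_right below 0.02 m and value of joint pad_m below 7e-05 m) or (horizontal distance between lifter_t and slot_right below 0.02 m and value of joint pad_t below 7e-05 m)) and value of joint tag_right above 0.25 rad)).
It fails at once if a lifter is lifted or carried: moved more than 8 mm (distance of any of lifter_k, lifter_m, lifter_t from where it was at the start of the episode above 0.008 m).
It fails at once if a punch, the bushing or the height block is moved more than 12 mm (distance of any of punch_1, punch_2, bushing, height_block from where it was at the start of the episode above 0.012 m).
It fails at once if a lifter is pressed with more than 40 N instead of gently (contact force between any of the arm, the fingers and lifter_k above 40 N or contact force between any of the arm, the fingers and lifter_m above 40 N or contact force between any of the arm, the fingers and lifter_t above 40 N).
It also fails if it takes over 51 s, if anything falls off the work surface, if the arm or the gripper's body presses on something with over 40 N, if the wrist force passes 120 N, or if a joint passes its speed limit or range.

## Working session

There is one attempt and no reset: what is moved stays moved. The work goes in short steps, Python scripts to look and compute and a tool call to move; the robot and the scene stay as the last step left them, time stands still between calls to the robot, and variables do not carry over. Pictures are saved under pics/ and viewed, about 8 in all and at most 12, crops included, and the job is handed in when it is done.

Besides the shell and the picture viewer there is one more tool, called after ">>>" in YAML: its name, and indented under it one key for each argument. drive_tool: Moves the arm, as the interface text tells. Its arguments: {"type":"object","properties":{"series":{"type":"array","items":{"type":"array","items":{"type":"number"}}}},"required":["series"]}

```bash
mkdir -p pics; python3 - <<'E'
from workcell import env
import cv2,numpy as np,pickle
d={n:env.camera(n) for n in("top","side")}
pickle.dump(d,open("cam0.pkl","wb"))
for n in d:
    cv2.imwrite(f"pics/{n}0.png",d[n]["frame"]);print(n,d[n]["intrinsics"],d[n]["R"],d[n]["t"])
s=env.read_state();print(s)
E
```

```text
top [[465.50625245   0.         318.35030416]
 [  0.         465.50625245 203.08125715]
 [  0.           0.           1.        ]] [[-0.09037487 -0.99590698  0.00129365]
 [-0.97428511  0.08814341 -0.20736263]
 [ 0.20639986 -0.02000076 -0.97826329]] [0.0837995  0.61241598 1.10408091]
side [[465.54865398   0.         328.26400309]
 [  0.         465.54865398 199.74318844]
 [  0.           0.           1.        ]] [[-0.83958184 -0.5430878   0.01256872]
 [-0.41137703  0.62051369 -0.66763141]
 [ 0.35478341 -0.56570169 -0.74438587]] [0.54957573 0.29934893 0.82555774]
{'clock': 0.1, 'joint_positions': array([-1.13792567,  0.3217575 , -0.07007199,  1.45157619,  0.02260871,
        1.37076798, -0.05689819]), 'joint_vel': array([ 0.00048354, -0.00120271, -0.00029469, -0.00444957, -0.00031599,
        0.00046925, -0.00185673]), 'effort': array([-9.44611129e-04, -4.92578173e+01, -4.06368971e-01, -3.13400638e+01,
       -6.42739562e-02,  3.94765392e-02,  7.32853232e-05]), 'tool_pos': array([0.26416722, 0.59335647, 0.22155353]), 'eef_rot': array([-3.13987339e+00,  1.05153594e-04,  2.72284193e+00]), 'ft_force': array([-0.27556773,  0.25027281,  0.16117476]), 'moment': array([ 0.01829095,  0.01614695, -0.00058991]), 'width': 0.9988245998798845}
```

View pics/top0.png

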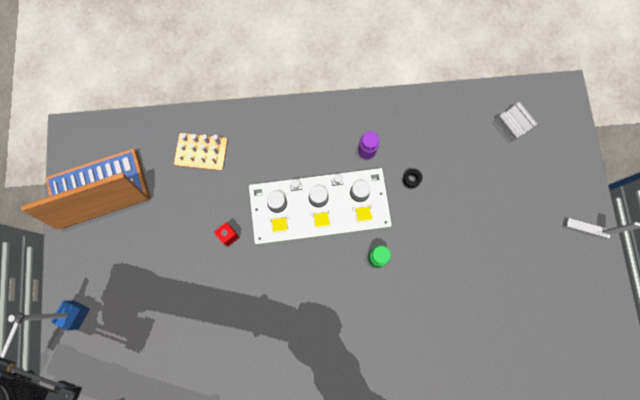

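View pics/side0.png

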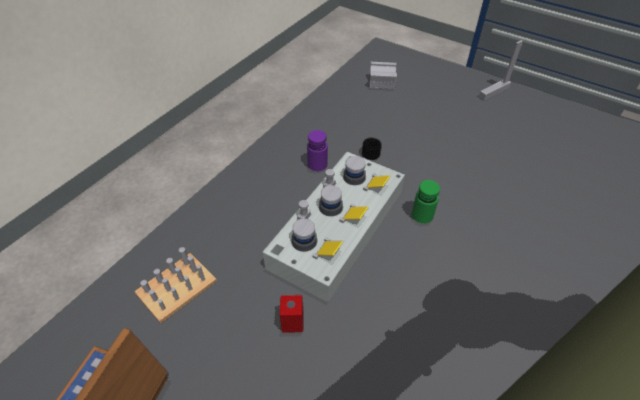

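The top view shows the rack with pads at about (277,201), (319,195) and (361,189) and tags at (279,225), (321,219) and (364,214). The green (379,256) and purple (369,145) look-alikes stand outside the rack and are not meant. The three lifters with blue springs and steel pads sit in the pockets.

```bash
cat > h.py <<'E'
import cv2,numpy as np,pickle
def ray(c,p):
    d=c["R"].T@np.linalg.inv(c["intrinsics"])@[p[0],p[1],1.]
    return -c["R"].T@c["t"],d/np.linalg.norm(d)
def plane(c,p,z):
    o,d=ray(c,p); return o+d*(z-o[2])/d[2]
def tri(c1,p1,c2,p2):
    A=np.zeros((3,3));b=np.zeros(3)
    for c,p in((c1,p1),(c2,p2)):
        o,d=ray(c,p);M=np.eye(3)-np.outer(d,d);A+=M;b+=M@o
    return np.linalg.solve(A,b)
def proj(c,X):
    q=c["intrinsics"]@(c["R"]@np.asarray(X)+c["t"]);return q[:2]/q[2]
def blobs(f,lo,hi,amin=40):
    m=cv2.inRange(cv2.cvtColor(f,cv2.COLOR_BGR2HSV),lo,hi)
    n,_,s,ce=cv2.connectedComponentsWithStats(m)
    return [ce[i] for i in range(1,n) if s[i,4]>=amin]
E
python3 - <<'E'
from h import *
np.set_printoptions(precision=4,suppress=True)
d=pickle.load(open("cam0.pkl","rb"));T,S=d["top"],d["side"]
yt=[p for p in blobs(T["frame"],(22,150,120),(34,255,255)) if 240<p[0]<400]
ys=[p for p in blobs(S["frame"],(22,150,120),(34,255,255)) if 260<p[0]<420]
yt.sort(key=lambda p:p[0]);ys.sort(key=lambda p:p[0])
print(yt,ys)
Y=np.array([tri(T,a,S,b) for a,b in zip(yt,ys)]);print(Y)
v=Y[0]-Y[2];yaw=np.arctan2(-v[0],v[1]);print("yaw",yaw,np.linalg.norm(v)/2)
ax=np.array([np.cos(yaw),np.sin(yaw),0])
g=T["frame"]
for i,p in enumerate([(277,201),(319,195),(361,189)]):
    P=Y[i]+ax*.0584;P[2]=.105
    print("from tag",P,proj(T,P),proj(S,P),"hand",plane(T,p,.105))
# rack outline
m=cv2.inRange(g,(170,170,170),(255,255,255));m[:,:240]=0;m[:,400:]=0;m[:160]=0;m[250:]=0
c=max(cv2.findContours(m,0,2)[0],key=cv2.contourArea);r=cv2.minAreaRect(c)
print([plane(T,q,.06) for q in cv2.boxPoints(r)])
for n,c,(x0,y0,x1,y1) in(("t",T,(215,130,415,275)),("s",S,(240,110,440,310))):
    im=c["frame"].copy()
    im=cv2.resize(im[y0:y1,x0:x1],None,fx=3,fy=3,interpolation=2)
    for i in range(3):
        P=Y[i]+ax*.0584;P[2]=.105
        for Q in(P,Y[i]):
            q=(proj(c,Q)-[x0,y0]+.5)*3;cv2.drawMarker(im,(int(q[0]),int(q[1])),(0,0,255),0,10)
    cv2.imwrite(f"pics/{n}1.png",im)
E
```

```text
[array([278.9231, 224.2604]), array([321.1034, 219.1782]), array([363.3736, 213.5517])] [array([329.1318, 247.9773]), array([355.3249, 212.533 ]), array([378.0063, 181.2785])]
[[ 0.5701  0.1296  0.0786]
 [ 0.5733  0.0254  0.0795]
 [ 0.578  -0.0797  0.0786]]
yaw 0.03782167168934562 0.10475108102083924
from tag [0.6285 0.1318 0.105 ] [275.3928 198.9414] [303.1459 227.0306] hand [0.623  0.1283 0.105 ]
from tag [0.6316 0.0276 0.105 ] [318.0846 193.8957] [330.9854 193.1865] hand [0.6287 0.0256 0.105 ]
from tag [ 0.6364 -0.0775  0.105 ] [360.8869 188.2219] [355.1403 162.8216] hand [ 0.6344 -0.0776  0.105 ]
[array([0.683, 0.205, 0.06 ]), array([ 0.698 , -0.1476,  0.06  ]), array([ 0.5429, -0.1483,  0.06  ]), array([0.5296, 0.1949, 0.06  ])]
```

View pics/t1.png

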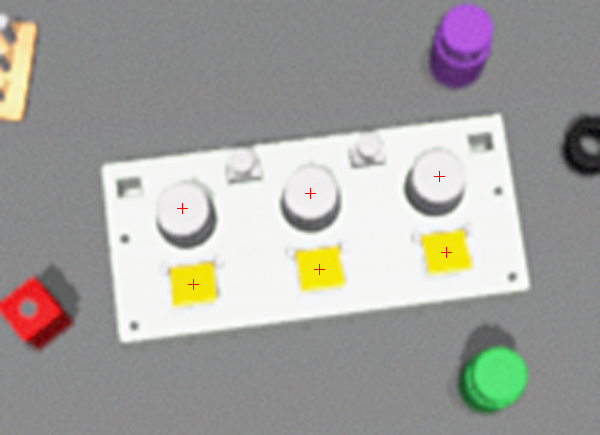

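View pics/s1.png

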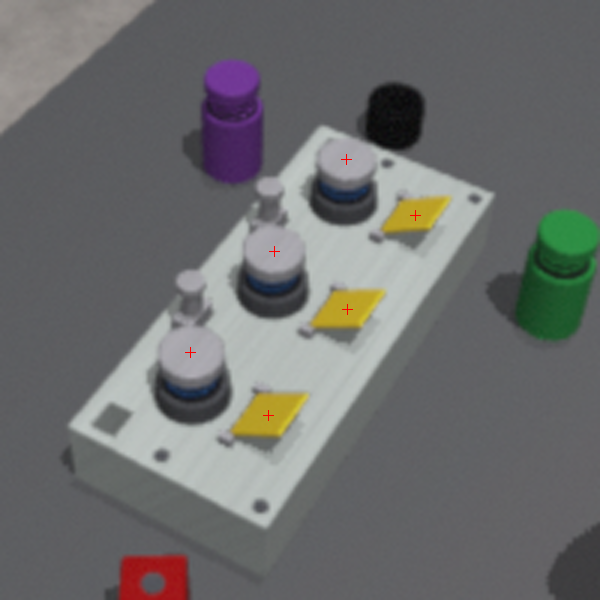

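Both crops agree. The marks fall on the three steel pads and tags, within about 3 mm. The pads are at about (0.6285,0.131), (0.632,0.027) and (0.636,-0.078), and the rack yaw is about 0.04. I'll shut the fingers, square the tool and go above the left pad.

>>> drive_tool:
  series:
    - [1,0,0,0,0,0,-0.14]
    - [1,0,0,0,0,0,-0.14]
    - [1,0,0,0,0,0,-0.14]
    - [1,-25,-30,0,0,0,0]
    - [1,-25,-30,0,0,0,0]
    - [1,-25,-30,0,0,0,0]
    - [1,-25,-30,0,0,0,0]
    - [1,-25,-30,0,0,0,0]
    - [1,-25,-30,0,0,0,0]
    - [1,0,0,0,0,0,0]

```text
clock: 1.1
tool_pos: [0.42, 0.4075, 0.2223]
eef_rot: [-3.138, 0.002, 3.132]
ft_force: [-0.1, 0.3, -0.7]
width: 0.173
```

>>> drive_tool:
  series:
    - [1,-26,-34,0,0,0,0]
    - [1,-26,-34,0,0,0,0]
    - [1,-26,-34,0,0,0,0]
    - [1,-26,-34,0,0,0,0]
    - [1,-26,-34,0,0,0,0]
    - [1,-26,-34,0,0,0,0]
    - [1,-26,-34,0,0,0,0]
    - [1,-26,-34,0,0,0,0]
    - [1,0,0,0,0,0,0]
    - [1,0,0,0,0,0,0]

```text
clock: 2.1
tool_pos: [0.623, 0.1413, 0.2218]
eef_rot: [-3.141, -0.001, 3.14]
ft_force: [0.6, 0.6, -0.7]
width: 0.004
```

>>> drive_tool:
  series:
    - [1,0,-5,20,0,0,0]
    - [1,0,0,20,0,0,0]
    - [1,0,0,20,0,0,0]
    - [1,0,0,20,0,0,0]
    - [1,0,0,0,0,0,0]
    - [1,0,0,0,0,0,0]

```text
clock: 2.7
tool_pos: [0.6222, 0.139, 0.1427]
eef_rot: [3.141, -0.001, -3.138]
ft_force: [-0.1, -0.2, -0.1]
width: 0.007
```

```bash
python3 - <<'E'
from workcell import env
from h import *
d={n:env.camera(n) for n in("top","side")};s=env.read_state();print(s["tool_pos"],s["eef_rot"],s["ft_force"])
ims=[]
for n in d:
    c=d[n];u=proj(c,s["tool_pos"]);print(n,u)
    x0,y0=int(u[0])-60,int(u[1])-60
    im=cv2.resize(c["frame"][y0:y0+130,x0:x0+130],None,fx=3,fy=3,interpolation=2)
    for P,col in((s["tool_pos"],(0,255,0)),((.6285,.131,.105),(0,0,255))):
        q=(proj(c,P)-[x0,y0]+.5)*3;cv2.drawMarker(im,(int(q[0]),int(q[1])),col,0,12)
    ims.append(im)
cv2.imwrite("pics/L.png",np.hstack(ims))
E
```

```text
[0.62341521 0.13843979 0.14404011] [ 3.14058352e+00  1.97492146e-03 -3.13908252e+00] [ 0.32907457 -0.43670809  0.41728042]
top [271.23511902 197.68100907]
side [302.74476377 217.38148629]
```

View pics/L.png

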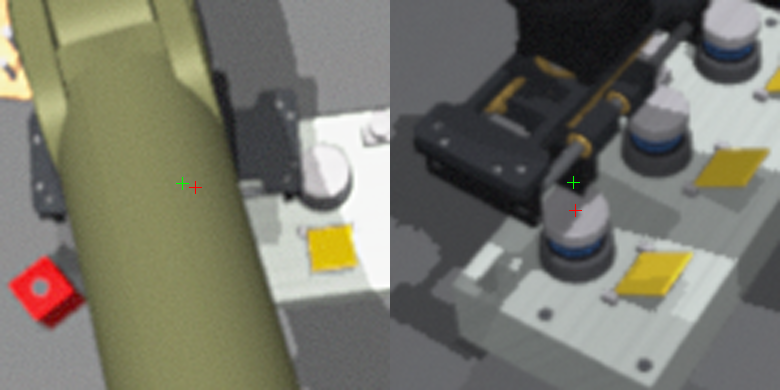

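The crop shows the shut fingertips hovering above the left pad, a few mm off its centre to the left and near side. I'll correct that and go down.

>>> drive_tool:
  series:
    - [1,-5,-8,10,0,0,0]
    - [1,0,0,12,0,0,0]
    - [1,0,0,10,0,0,0]
    - [1,0,0,0,0,0,0]
    - [1,0,0,0,0,0,0]

```text
clock: 3.3
tool_pos: [0.6275, 0.1294, 0.1099]
eef_rot: [-3.141, -0.001, -3.14]
ft_force: [0.0, -0.0, -0.4]
width: 0.009
```

>>> drive_tool:
  series:
    - [1,0,0,2,0,0,0]
    - [1,0,0,2,0,0,0]
    - [1,0,0,2,0,0,0]
    - [1,0,0,0,0,0,0]
    - [1,0,0,0,0,0,0]
    - [1,0,0,0,0,0,0]

```text
clock: 3.9
tool_pos: [0.6282, 0.1294, 0.1051]
eef_rot: [3.141, 0.001, -3.14]
ft_force: [-0.6, 0.7, 2.7]
width: 0.006
```

>>> drive_tool:
  series:
    - [1,0,0,1,0,0,0]
    - [1,0,0,1,0,0,0]
    - [1,0,0,0,0,0,0]
    - [1,0,0,0,0,0,0]
    - [1,0,0,0,0,0,0]

```text
clock: 4.4
tool_pos: [0.6282, 0.1295, 0.1032]
eef_rot: [3.141, 0.001, -3.14]
ft_force: [-1.0, 0.0, 4.9]
width: 0.01
```

>>> drive_tool:
  series:
    - [1,0,0,1,0,0,0]
    - [1,0,0,1,0,0,0]
    - [1,0,0,0,0,0,0]
    - [1,0,0,0,0,0,0]
    - [1,0,0,0,0,0,0]

```text
clock: 4.9
tool_pos: [0.6283, 0.1295, 0.1018]
eef_rot: [3.141, 0.001, -3.14]
ft_force: [-2.7, -0.5, 7.7]
width: 0.003
```

>>> drive_tool:
  series:
    - [1,0,0,1.5,0,0,0]
    - [1,0,0,0,0,0,0]
    - [1,0,0,0,0,0,0]
    - [1,0,0,0,0,0,0]

```text
clock: 5.3
tool_pos: [0.6283, 0.1295, 0.1007]
eef_rot: [3.141, 0.001, -3.14]
ft_force: [-2.1, -1.0, 9.1]
width: 0.007
```

>>> drive_tool:
  series:
    - [1,0,0,-4,0,0,0]
    - [1,0,0,-8,0,0,0]
    - [1,0,0,-15,0,0,0]
    - [1,-1,-35,-10,0,0,0]
    - [1,-1,-35,0,0,0,0]
    - [1,-1,-32,0,0,0,0]
    - [1,0,0,0,0,0,0]
    - [1,0,0,0,0,0,0]

```text
clock: 6.1
tool_pos: [0.6311, 0.0262, 0.1365]
eef_rot: [3.141, 0.0, 3.14]
ft_force: [0.3, 0.4, -0.6]
width: 0.006
```

>>> drive_tool:
  series:
    - [1,0,0,14,0,0,0]
    - [1,0,0,12,0,0,0]
    - [1,0,0,0,0,0,0]
    - [1,0,0,0,0,0,0]

```text
clock: 6.5
tool_pos: [0.6304, 0.0281, 0.1089]
eef_rot: [-3.141, -0.002, -3.139]
ft_force: [1.0, -0.8, -0.2]
width: 0.005
```

>>> drive_tool:
  series:
    - [1,0,0,2,0,0,0]
    - [1,0,0,2,0,0,0]
    - [1,0,0,2,0,0,0]
    - [1,0,0,1,0,0,0]
    - [1,0,0,1,0,0,0]
    - [1,0,0,0,0,0,0]
    - [1,0,0,0,0,0,0]
    - [1,0,0,0,0,0,0]

```text
clock: 7.3
tool_pos: [0.6315, 0.0274, 0.1033]
eef_rot: [3.141, 0.001, -3.14]
ft_force: [-1.7, -0.3, 5.2]
width: 0.007
```

>>> drive_tool:
  series:
    - [1,0,0,1,0,0,0]
    - [1,0,0,1,0,0,0]
    - [1,0,0,0,0,0,0]
    - [1,0,0,0,0,0,0]
    - [1,0,0,0,0,0,0]

```text
clock: 7.8
tool_pos: [0.6315, 0.0274, 0.1019]
eef_rot: [3.141, 0.001, -3.14]
ft_force: [-3.3, 0.6, 9.1]
width: 0.002
```

>>> drive_tool:
  series:
    - [1,0,0,1,0,0,0]
    - [1,0,0,0,0,0,0]
    - [1,0,0,0,0,0,0]
    - [1,0,0,0,0,0,0]

```text
clock: 8.2
tool_pos: [0.6317, 0.0274, 0.1012]
eef_rot: [3.141, 0.002, -3.14]
ft_force: [-2.8, 0.3, 9.9]
width: 0.007
```

>>> drive_tool:
  series:
    - [1,0,0,-4,0,0,0]
    - [1,0,0,-8,0,0,0]
    - [1,0,0,-15,0,0,0]
    - [1,-2,-35,-10,0,0,0]
    - [1,-2,-35,0,0,0,0]
    - [1,-1,-35,0,0,0,0]
    - [1,0,0,0,0,0,0]
    - [1,0,0,0,0,0,0]

```text
clock: 9.0
tool_pos: [0.6362, -0.0789, 0.1366]
eef_rot: [3.141, 0.001, 3.14]
ft_force: [0.5, -0.1, 0.4]
width: 0.007
```

>>> drive_tool:
  series:
    - [1,0,0,14,0,0,0]
    - [1,0,0,12,0,0,0]
    - [1,0,0,0,0,0,0]
    - [1,0,0,0,0,0,0]

```text
clock: 9.4
tool_pos: [0.6356, -0.0767, 0.109]
eef_rot: [3.141, -0.002, -3.139]
ft_force: [-0.8, 0.1, -0.2]
width: 0.006
```

>>> drive_tool:
  series:
    - [1,0,0,2,0,0,0]
    - [1,0,0,2,0,0,0]
    - [1,0,0,2,0,0,0]
    - [1,0,0,1,0,0,0]
    - [1,0,0,1,0,0,0]
    - [1,0,0,0,0,0,0]
    - [1,0,0,0,0,0,0]
    - [1,0,0,0,0,0,0]

```text
clock: 10.2
tool_pos: [0.6365, -0.0777, 0.1024]
eef_rot: [3.142, 0.001, -3.14]
ft_force: [1.4, 0.5, 2.8]
width: 0.006
```

>>> drive_tool:
  series:
    - [1,0,0,1,0,0,0]
    - [1,0,0,1,0,0,0]
    - [1,0,0,0,0,0,0]
    - [1,0,0,0,0,0,0]
    - [1,0,0,0,0,0,0]

```text
clock: 10.7
tool_pos: [0.6364, -0.0777, 0.1003]
eef_rot: [3.142, 0.001, -3.14]
ft_force: [1.2, -0.0, 4.1]
width: 0.007
```

>>> drive_tool:
  series:
    - [1,0,0,1,0,0,0]
    - [1,0,0,0,0,0,0]
    - [1,0,0,0,0,0,0]
    - [1,0,0,0,0,0,0]

```text
clock: 11.1
tool_pos: [0.6364, -0.0777, 0.0993]
eef_rot: [3.142, 0.001, -3.14]
ft_force: [1.3, 2.1, 4.3]
width: 0.009
```

The right pad gave only 4.3 N at its deepest press. The left and middle gave 9.1 and 9.9 N at smaller presses, so the right lifter is the tired one. I'll lift off and go above its tag.

>>> drive_tool:
  series:
    - [1,0,0,-4,0,0,0]
    - [1,0,0,-8,0,0,0]
    - [1,0,0,-15,0,0,0]
    - [1,24,-1,-10,0,0,0]
    - [1,24,-1,0,0,0,0]
    - [1,24,-1,0,0,0,0]
    - [1,0,0,14,0,0,0]
    - [1,0,0,10,0,0,0]
    - [1,0,0,0,0,0,0]
    - [1,0,0,0,0,0,0]

```text
clock: 12.1
tool_pos: [0.5645, -0.0806, 0.1116]
eef_rot: [-3.141, -0.001, -3.14]
ft_force: [0.6, -0.1, 0.2]
width: 0.011
```

```bash
python3 - <<'E'
from workcell import env
from h import *
c=env.camera("side");s=env.read_state();print(s["tool_pos"],s["ft_force"])
x0,y0=250,100
im=cv2.resize(c["frame"][y0:y0+200,x0:x0+200],None,fx=3,fy=3,interpolation=2)
q=(proj(c,s["tool_pos"])-[x0,y0]+.5)*3;cv2.drawMarker(im,(int(q[0]),int(q[1])),(0,255,0),0,12)
cv2.imwrite("pics/tag.png",im)
E
```

```text
[ 0.56476518 -0.08074531  0.11194368] [-0.34074421 -0.66255607  0.37026468]
```

View pics/tag.png

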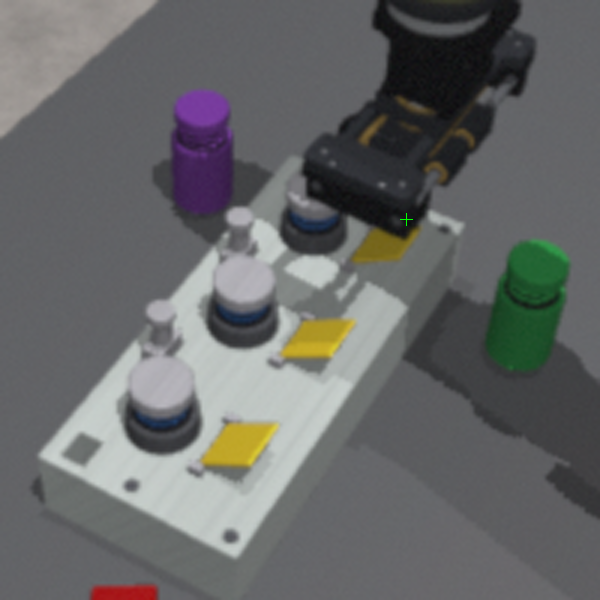

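The fingertips are above the right tag (about (400,225) in the crop), and the other two tags are still up. I'll push down.

>>> drive_tool:
  series:
    - [1,0,0,10,0,0,0]
    - [1,0,0,8,0,0,0]
    - [1,0,0,6,0,0,0]
    - [1,0,0,6,0,0,0]
    - [1,0,0,5,0,0,0]
    - [1,0,0,4,0,0,0]
    - [1,0,0,3,0,0,0]
    - [1,0,0,2,0,0,0]
    - [1,0,0,0,0,0,0]
    - [1,0,0,0,0,0,0]

```text
clock: 13.15
tool_pos: [0.5645, -0.0807, 0.0681]
eef_rot: [3.142, 0.001, -3.14]
ft_force: [0.5, -0.1, -0.2]
width: 0.005
```

>>> drive_tool:
  series:
    - [1,0,0,1,0,0,0]
    - [1,0,0,1,0,0,0]
    - [1,0,0,0,0,0,0]
    - [1,0,0,0,0,0,0]

```text
clock: 13.55
tool_pos: [0.5645, -0.0808, 0.0664]
eef_rot: [3.141, 0.001, -3.14]
ft_force: [-0.9, 0.3, 3.6]
width: 0.006
```

>>> drive_tool:
  series:
    - [1,0,0,1,0,0,0]
    - [1,0,0,0,0,0,0]
    - [1,0,0,0,0,0,0]

```text
clock: 13.85
tool_pos: [0.5646, -0.0807, 0.0663]
eef_rot: [3.141, 0.001, -3.14]
ft_force: [-2.2, 1.3, 7.6]
width: 0.005
```

>>> drive_tool:
  series:
    - [1,0,0,-5,0,0,0]
    - [1,0,0,-20,0,0,0]
    - [1,0,0,-35,0,0,0]
    - [1,0,0,-40,0,0,0]
    - [1,0,0,-40,0,0,0]
    - [1,0,-30,-20,0,0,0]
    - [1,0,-30,0,0,0,0]
    - [1,0,-30,0,0,0,0]
    - [1,0,0,0,0,0,0]
    - [1,0,0,0,0,0,0]

```text
clock: 14.85
tool_pos: [0.5639, -0.1713, 0.2247]
eef_rot: [3.141, -0.001, 3.141]
ft_force: [0.4, 0.2, -0.2]
width: 0.005
```

```bash
python3 - <<'E'
from workcell import env
from h import *
c=env.camera("side");s=env.read_state();print(s["clock"],s["tool_pos"],s["ft_force"])
d=pickle.load(open("cam0.pkl","rb"))
im=[cv2.resize(f[110:340,240:440],None,fx=2,fy=2,interpolation=2) for f in(d["side"]["frame"],c["frame"])]
cv2.imwrite("pics/end.png",np.hstack(im))
E
```

```text
14.9 [ 0.56420194 -0.16998819  0.22461688] [-0.11192009  0.15923118  0.82254651]
```

View pics/end.png

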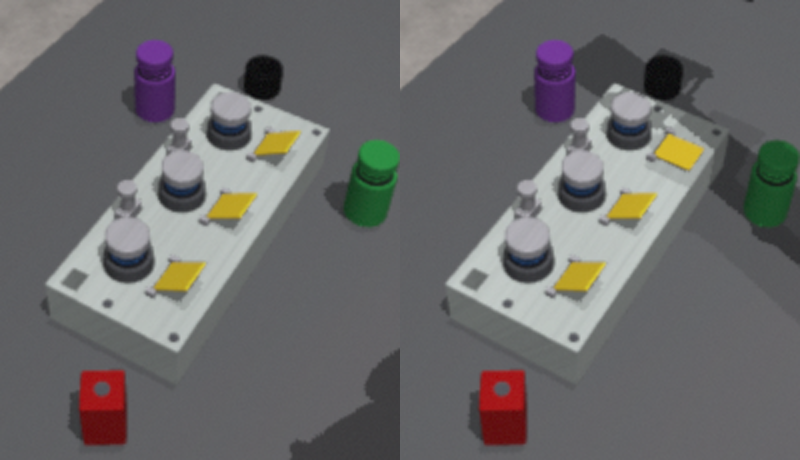

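The before/after picture shows the right tag flat at (680,152), the other two up at (632,207) and (580,277), and everything else unmoved. I'll hand in.

```bash
python3 -c "
from workcell import env
print(env.hand_in())"
```

```text
the job is handed in; nothing more can be done
None
```

The right lifter is the softest. Its tag now lies flat, and I handed the job in at about 15 s on the robot's clock. No verdict is reported.

I pressed the pads from left to right. The depths below are from the measured fingertip height, taking the pad tops at 105 mm:

| Pad | Force | Depth pressed |
|---|---|---|
| Left | 9.1 N | about 4.3 mm |
| Middle | 9.9 N | about 3.8 mm |
| Right | 4.3 N | about 5.7 mm |

I pushed the right tag down until it met its stop (7.6 N, fingertips at 66 mm), then drew the hand up and away.

**Last checks:** the final side picture shows the right tag flat and the other two raised. The pads are back up, and the lifters, punches, bushing and height block look unmoved. The wrist force was near zero, with the hand clear at 0.22 m height. No check failed or disagreed. The pads' return and the lack of movement were judged by eye from one camera only.

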